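# Bleed the line and seat the filter collar

### The job

First push the red bleed pedal all the way down to its stop for a moment to vent the line, and let it spring back up. Then turn the blue knurled collar on the filter head until its hidden keyways drop over the pins, push it fully home against its spring, and finish while still holding it pushed home. Leave the tools and parts lying about where they are.

Things in the scene. Friction and masses are not known exactly. Their poses are not given: they have to be found in the camera images.
- filter_head: fixed filter head: a 100 x 100 x 12 mm dark steel base plate carrying an upright aluminium round body 60 to 68 mm in diameter, with two brass ports on its sides (the ports lie 40 mm above the table and reach 50 mm from the axis). Origin: centre of the underside, on the table; z up along the axis of body and collar, y along the ports. Its yaw says nothing about where the pins are
- head_seat (a point): centre of the flat top face (seat) of the aluminium body, on its axis, 85 mm above the table. A red step, 44 mm across and 9 mm high, stands on it: it shows as a red band below the collar until the collar is fully home
- collar: loose knurled cap, 52 mm diameter (54 over the look-only knurls), 50 mm high, about 0.22 kg: blue grip 22 to 50 mm above its origin, dark skirt below. Origin: centre of the skirt's lower rim; z up. At the start it stands on hidden pins over the head's spigot (1.5 mm radial play), its rim 10 mm above the seat. Inside are three equal keyways 120 degrees apart, one along its own x axis
- collar_grip (a point): middle of the collar's blue grip, on its axis, 36 mm above the collar's lower rim. Turning the collar 26 to 95 degrees, either way, brings keyways over pins; within about 8 degrees of exact it can go down, otherwise the pins stop it hard
- head_pins (a point): on the head's axis at the top of its three pins, 19 mm above the seat, hidden inside the collar. The pins are 120 degrees apart but point another way each time, in no relation to any listed yaw: find them by feel
- head_stem (a point): top, as released, of the brass spring stem in the middle of the head, 30 mm above the seat, hidden inside the collar. Once keyways and pins are in line the collar drops 2 mm on to it; the last 8 mm push it down against 4 N rising to 10.5 N (less the collar's weight), to a hard stop where the collar's rim meets the seat with no gap. If let go, the collar rises these 8 mm again
- pedal (a joint): angle of the bleed pedal, rad: 0 up (at rest), grows as it is pressed, hard stop at 0.28. Spring: about 4 N at the press point at first, 9 N at the stop; it returns by itself when let go
- pedal_press (a point): press point on the top of the red pedal (a treadle 118 mm long, 62 mm wide, 9 mm thick with a black rubber pad at its free end), 90 mm from the hinge axis and 28 mm from the free end. About 62 mm above the table when up, about 37 mm when fully down (it moves down 25 mm and about 6 mm away from the hinge side: towards the free end)
- pedal_base: fixed base of the pedal, dark steel plate 150 x 85 x 10 mm on the table. Origin: on the table under the middle of the plate (5 mm off, towards the hinge); its x axis points from the free end to the hinge, which lies 55 mm along x at 28 mm height
- wrench: bystander: steel wrench 160 mm long, lying on the table; origin near its middle on the underside
- fitting: bystander: brass fitting 26 mm wide, 32 mm high; origin at the centre of its underside
- gauge: bystander: dark round gauge 60 mm wide, 26 mm high; origin at the centre of its underside
- spray: bystander: green bottle 48 mm wide, 130 mm high; origin at the centre of its underside
- screwdriver: bystander: screwdriver 180 mm long, lying on the table; origin near its middle on the underside
- spare_ring: bystander: steel ring 54 mm wide, 10 mm high; origin at the centre of its underside

How it is judged:
On the way, in this order (a step that is already met when the one before it is completed fails the run):
1. the bleed pedal is pressed down to its stop (value of joint pedal above 0.25 rad), for 0.2 s.
2. the pedal is let up again (value of joint pedal below 0.05 rad), for 0.1 s.
3. the collar's keyways have dropped over the pins and it has gone down by more than half (z of collar in the frame of head_seat below 0.005 m and horizontal distance between collar and head_seat below 0.005 m), for 0.1 s.
At the end, for the whole second after the job is handed in: the collar is fully home on the filter head (rim within 1.5 mm of the seat, centred within 4 mm, upright within 0.08 rad), still, and held there by the gripper (more than 3 N between fingers and collar); the pedal is back up (below 0.05 rad) (z of collar in the frame of head_seat below 0.0015 m and horizontal distance between collar and head_seat below 0.004 m and angle between collar's own z axis and vertical below 0.08 rad and contact force between the fingers and collar above 3 N and linear speed of collar below 0.02 m/s and value of joint pedal below 0.05 rad); the arm keeps its last pose, push and grip.
It fails at once if a loose bystander (wrench, fitting, gauge, bottle, screwdriver, ring) is moved more than 30 mm (distance of any of wrench, fitting, gauge, spray, screwdriver, spare_ring from where it was at the start of the episode above 0.03 m).
It also fails if it takes over 54 s, if anything falls off the work surface, if the arm or the gripper's body presses on something with over 40 N, if the wrist force passes 120 N, or if a joint passes its speed limit or range.

### The arm

A 7-joint arm with a two-finger parallel gripper is mounted at the origin on the work surface. World frame = base frame: x ahead of the robot, y to its left, z up, the work surface at z = 0. Lengths are in m, angles in rad, forces in N, time in s.
With the tool pointing down it reaches from about 0.425 to 0.875 m from the base axis. Payload 9.9 kg.
Tool frame: the origin (TCP) lies at the very end of the fingers, on their centre line; the grasp point (between the pads) lies 19 mm behind it; z points along the fingers, y is the direction in which the jaws open and shut (so a half turn about z gives the same grasp; the last joint's range is limited). The gripper opens to 85 mm and grips with 20 to 120 N. Pads are 22 mm wide; open, the fingers measure 114 mm over their backs; the gripper's body (76 mm by 85 mm) begins 54 mm behind the grasp point. The pads swing forward as they close: fully open they stand 13 mm farther back than shut.
Start: joints at [1.172, 0.576, 0.025, 1.437, -0.015, 1.129, -0.057], TCP at [0.209, -0.642, 0.231] pointing down, gripper open.
Joint ranges: [-2.76, 2.76], [-0.34, 2.15], [-1.52, 1.57], [0.19, 2.46], [-1.09, 4.23], [0.17, 1.99], [-2.82, 2.82]. Speed limits (rad/s): [2.22, 2.22, 3.01, 3.01, 3.14, 3.14, 3.14].

### API

Orientations are given as a rotation vector (axis times angle).
In Python, from plant import state, get_image, job_done gives the robot as it stands.
- The arm moves only by the tool send_rows, never from a script. Its argument "plan" is a list that holds one entry, the list of rows, each a list of 5 numbers: the closure, from 0 (fully open) to 1 (shut), then the shift along the world's x, y, z in units of 30 mm (1.0 is 30 mm), then the turn about the world's z in rad. A call has 1 to 5 rows; each row shifts and turns the pose as measured when the row begins; what a row does not reach is not made up. A row lasts 1/12 s, in which the tool goes at most 41.7 mm and 7.16 degrees, less where a joint would pass 70% of its speed; a pose out of reach is approached as far as the arm can. A call is refused whole if a number of a shift passes 1 or a number of a turn 0.125, either way. A call with a gripper value outside its range is refused whole. The fingers move at their own pace and stop on an object; the grip force is fixed at half the most. Time passes only in rows, so rows that do not move let the fingers close. It gives the time, the measured TCP pose, the force and the opening at its end, in the units of the state.
- state(): the state, without advancing time (a new reading comes with each control period).
- get_image(name): name is "scene" or "top" or "wrist"; returns a dict with "image" (480x640x3 uint8, red, green, blue), "fx", "fy", "cx", "cy" (pixels), "k1" (the pictures are not rectified: a ray, as slopes to the right and down, at radius r is drawn at 1 + k1 r^2 times it, then the intrinsics apply), "xyz" and "attitude" of the camera in the world; the wrist camera has in their place "tool_from_camera" (4x4, takes a point from camera to tool coordinates, whose origin is the TCP and whose axes are the flange's). Camera axes: x right, y down, z forward; pixel columns grow to the right and rows downward; lengths in m; the calibration is good to about 2 mm. A picture is of the moment at which its call begins: read the wrist's pose just before it. There is no depth.
- job_done(): hands the job in, once; it reports no verdict.
The state is a dict: "t": time; "joints": joint angles; "joint_velocities": joint speeds; "joint_efforts": joint torques, N m; "tool_pos": TCP position; "orientation": TCP orientation; "wrist_force": force on the tool from outside, world axes, zero at the start; "moment": the same for the moment, N m; "finger_gap": opening from 0.0 (shut) to 1.0 (fully open).
Only numpy, scipy, OpenCV 4.12 (cv2) and the standard library are available. Lean on these libraries where they do the work, as an engineer would, in place of code of your own. Each camera call takes 0.05 s, during which the arm holds its last target.

## Working session

There is one attempt and no reset: what is moved stays moved. The work goes in short steps, Python scripts to look and compute and a tool call to move; the robot and the scene stay as the last step left them, time stands still between calls to the robot, and variables do not carry over. Pictures are saved under pics/ and viewed, and the job is handed in when it is done.

Besides the shell and the picture viewer there is one more tool, called after "Emit:" as a command line: name --argument value ..., lists and objects as JSON in quotes. send_rows: Moves the arm, as the interface text tells. Its arguments: {"type":"object","properties":{"plan":{"type":"array","items":{"type":"array","items":{"type":"array","items":{"type":"number"}}}}},"required":["plan"]}

```bash
mkdir -p pics; ls; python3 - <<'E'
from plant import state,get_image
import cv2
s=state();print(s)
for n in("scene","top","wrist"):
    d=get_image(n);cv2.imwrite(f"pics/{n}0.png",d["image"][:,:,::-1])
    print(n,{k:v for k,v in d.items() if k!="image"})
E
```

```text
pics
{'t': 0.0, 'joints': array([ 1.17220314,  0.57654576,  0.02483758,  1.4379291 , -0.01499779,
        1.12900963, -0.05651033]), 'joint_velocities': array([-0.00113548, -0.00013241, -0.0014487 , -0.00047047, -0.00073319,
        0.00028498,  0.0013351 ]), 'joint_efforts': array([ 2.48089788e-05, -7.65745926e+01,  2.25038879e+00, -2.85968310e+01,
        1.53389928e-02,  1.26550838e-02,  1.01506873e-05]), 'tool_pos': array([ 0.20885551, -0.64138262,  0.23042591]), 'orientation': array([-3.10110165e+00, -4.92221392e-01,  5.56739819e-04]), 'wrist_force': array([ 0.03819979, -0.32186473, -0.27582579]), 'moment': array([ 0.01195072, -0.01952434, -0.03873738]), 'finger_gap': 0.9984573061811283}
scene {'fx': 605.1372821557886, 'fy': 605.1372821557886, 'cx': 329.3264125830842, 'cy': 240.84453223174128, 'k1': -0.0770603165339521, 'xyz': array([ 0.96454587, -0.47360693,  0.98004809]), 'attitude': array([-2.41968538, -0.97821292,  0.27237385])}
top {'fx': 537.9379877571039, 'fy': 537.9379877571039, 'cx': 316.3449465111516, 'cy': 240.27807253702815, 'k1': -0.07154362620130272, 'xyz': array([ 0.38814281, -0.08177188,  1.1487301 ]), 'attitude': array([-2.12977344,  2.11715437, -0.19035038])}
wrist {'fx': 361.2379383486818, 'fy': 361.2379383486818, 'cx': 319.89348023947116, 'cy': 239.14096196565032, 'k1': -0.05321903210456329, 'tool_from_camera': array([[-3.39066465e-04, -9.65291204e-01, -2.61175757e-01,
         6.49209328e-02],
       [ 9.99999865e-01, -2.24317728e-04, -4.69164867e-04,
         4.34802126e-05],
       [ 3.94294367e-04, -2.61175881e-01,  9.65291150e-01,
        -1.41397944e-01],
       [ 0.00000000e+00,  0.00000000e+00,  0.00000000e+00,
         1.00000000e+00]])}
```

View pics/scene0.png

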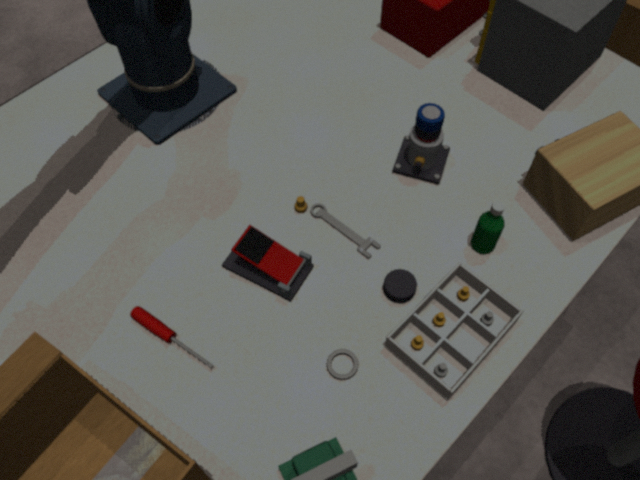

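View pics/top0.png

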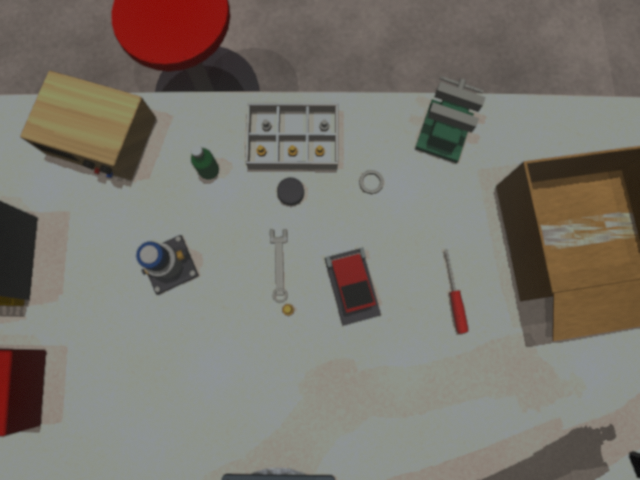

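View pics/wrist0.png

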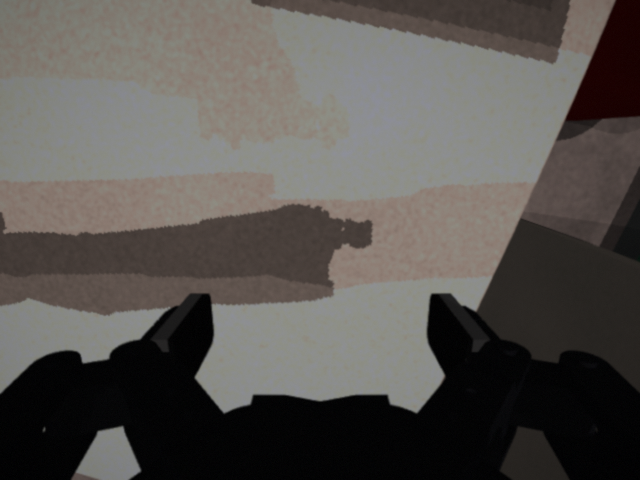

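```bash
cat > h.py <<'E'
import numpy as np, cv2
from scipy.spatial.transform import Rotation as R
from plant import state,get_image
def K(d): return np.array([[d["fx"],0,d["cx"]],[0,d["fy"],d["cy"]],[0,0,1.]]),np.array([d["k1"],0,0,0,0.])
def cam(d,s=None):
    if "xyz" in d: return R.from_rotvec(d["attitude"]).as_matrix(),np.array(d["xyz"])
    T=np.eye(4);T[:3,:3]=R.from_rotvec(s["orientation"]).as_matrix();T[:3,3]=s["tool_pos"]
    T=T@d["tool_from_camera"];return T[:3,:3],T[:3,3]
def ray(d,uv,s=None):
    k,D=K(d);M,c=cam(d,s)
    p=cv2.undistortPoints(np.array(uv,float).reshape(-1,1,2),k,D).reshape(-1,2)
    return c,np.c_[p,np.ones(len(p))]@M.T
def onz(d,uv,z,s=None):
    c,r=ray(d,uv,s);return c+r*((z-c[2])/r[:,2])[:,None]
def proj(d,P,s=None):
    k,D=K(d);M,c=cam(d,s)
    return cv2.projectPoints(np.array(P,float).reshape(-1,3),R.from_matrix(M.T).as_rotvec(),-M.T@c,k,D)[0].reshape(-1,2)
def two(d1,u1,d2,u2):
    c1,r1=ray(d1,u1);c2,r2=ray(d2,u2);r1=r1[0];r2=r2[0]
    A=np.c_[r1,-r2];t=np.linalg.lstsq(A,c2-c1,rcond=None)[0]
    a=c1+r1*t[0];b=c2+r2*t[1];return (a+b)/2,np.linalg.norm(a-b)
E
python3 - <<'E'
from h import *
for n in("top","scene"):
    d=get_image(n);im=d["image"];hsv=cv2.cvtColor(im,cv2.COLOR_RGB2HSV)
    print(n,'base',proj(d,[[0,0,0],[.4,0,0],[0.4,-.2,0]]).round(0).tolist())
    for nm,lo,hi in(("blue",(100,120,40),(125,255,255)),("red",(0,150,60),(8,255,255)),("red2",(172,150,60),(180,255,255))):
        m=cv2.inRange(hsv,lo,hi)
        N,l,st,ce=cv2.connectedComponentsWithStats(m)
        for i in range(1,N):
            if st[i,4]>40: print(nm,st[i],ce[i].round(1))
    b={"top":[(120,220,100,80),(310,235,80,100)],"scene":[(380,90,80,100),(215,215,110,90)]}[n]
    out=[cv2.resize(im[y:y+h,x:x+w],(400,400*h//w) if 400*h//w<=580 else (400,580),interpolation=cv2.INTER_CUBIC) for x,y,w,h in b]
    H=max(o.shape[0] for o in out);out=[cv2.copyMakeBorder(o,0,H-o.shape[0],0,0,cv2.BORDER_CONSTANT) for o in out]
    cv2.imwrite(f"pics/crop_{n}.png",np.hstack(out)[:,:,::-1])
E
```

```text
top base [[277.0, 533.0], [280.0, 334.0], [375.0, 334.0]]
blue [138 243  25  25 154] [152.3 256.3]
red [ 112    0  117   66 6351] [168.2  28.1]
red [333 255  34  32 760] [349.1 270.3]
red [451 292  16  41 376] [458.6 312.1]
red [346 302  29  10  76] [359.6 306.9]
red [  0 350  13  86 840] [  4.6 387.5]
scene base [[166.0, 91.0], [288.0, 189.0], [212.0, 250.0]]
blue [417 104  27  21 174] [430.2 115.5]
red [419   0  33  11 183] [435.8   3.2]
red [232 226  19  36  84] [241.  245.2]
red [252 242  51  42 975] [279.3 263. ]
red [131 307  43  34 530] [151.2 323.2]
```

View pics/crop_top.png

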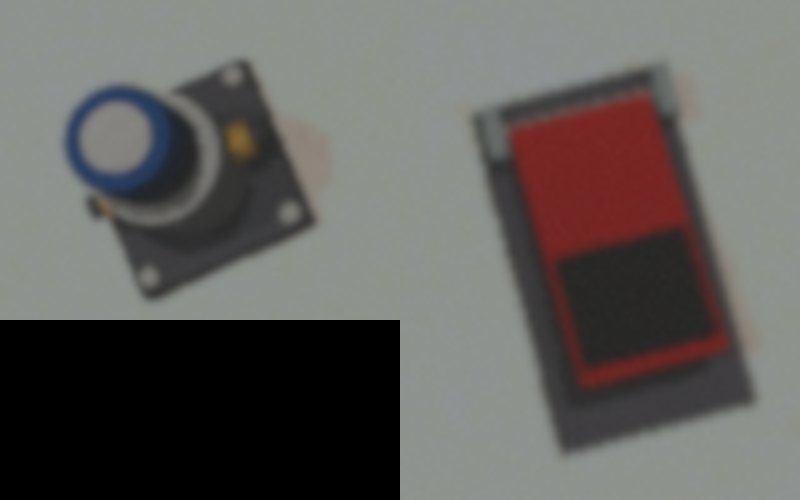

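View pics/crop_scene.png

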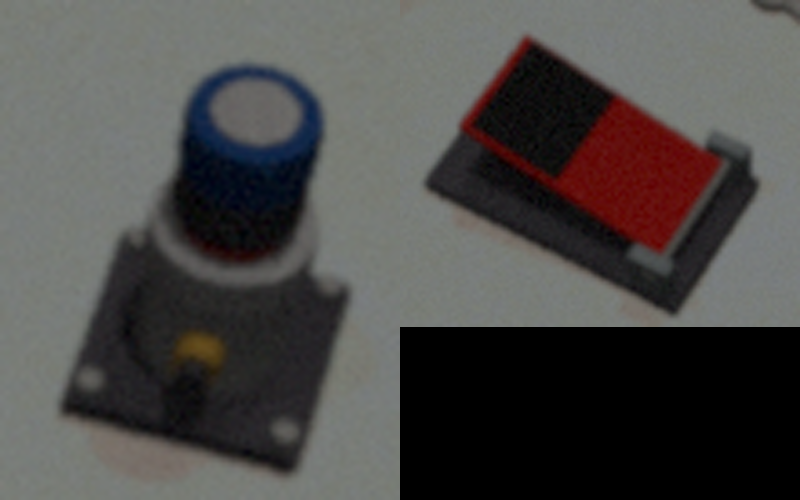

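```bash
python3 - <<'E'
from h import *
t=get_image("top");s=get_image("scene")
def disc(d,box):
    x,y,w,h=box;im=d["image"][y:y+h,x:x+w];g=cv2.GaussianBlur(im,(3,3),0);hsv=cv2.cvtColor(g,cv2.COLOR_RGB2HSV)
    m=cv2.inRange(hsv,(100,110,30),(128,255,255))
    cs,_=cv2.findContours(m,cv2.RETR_CCOMP,cv2.CHAIN_APPROX_NONE)
    for c in cs:
        if len(c)>12: print(cv2.fitEllipse(c)[0][0]+x,cv2.fitEllipse(c)[0][1]+y,cv2.fitEllipse(c)[1])
disc(t,(130,235,45,45));disc(s,(405,90,50,60))
print('two',two(t,[149.8,255],s,[431.4,112]))
print(onz(t,[[149.8,255]],.145),onz(s,[[431.4,112]],.145))
b=onz(t,[[325,258],[363.6,247.4],[381,315.4],[342.4,326]],.01);print(b.round(4))
v=(b[0]+b[1]-b[2]-b[3])/2;u=v[:2]/np.linalg.norm(v);w=b[1]-b[0];print('x',u,np.linalg.norm(v),np.degrees(np.arctan2(u[1],u[0])),np.degrees(np.arctan2(w[1],w[0]))+90,np.linalg.norm(w))
c=b[:,:2].mean(0);print('centre plate',c)
# pedal ends two views
for z,uv in((.065,[[346.4,312.6],[375.6,304]]),(.035,[[332,260.6],[360,253.4]])):print(onz(t,uv,z).round(4))
# scene pedal corners
f=lambda x,y:[(x-400)/400*110+215,y/ (327/90.)+215]
print(onz(s,[f(525,38),f(462,128)],.067).round(4))
# head plate
h=onz(t,[[120+170/4,220+92/4],[120+245/4,220+60/4],[120+315/4,220+220/4],[120+150/4,220+298/4]],.012);print('head',h.round(4),(h[1]+h[3])/2)
hs=onz(s,[[380+350/5,90+288/5],[380+295/5,90+472/5],[380+63/5,90+410/5],[380+125/5,90+232/5]],.012);print(hs.round(4),hs.mean(0))
E
```

```text
149.41314506530762 254.50631523132324 (22.8562068939209, 23.60730743408203)
430.0391502380371 114.2126407623291 (20.404155731201172, 25.32082176208496)
two (array([0.54546358, 0.24226115, 0.14478359]), np.float64(0.005055180542518786))
[[0.54378398 0.24008237 0.145     ]] [[0.54667599 0.24463039 0.145     ]]
[[ 0.5606 -0.0949  0.01  ]
 [ 0.5841 -0.1777  0.01  ]
 [ 0.4392 -0.2131  0.01  ]
 [ 0.4167 -0.1318  0.01  ]]
x [0.97003885 0.24294985] 0.1488298358850331 14.060708630214018 15.81961113164644 0.08610288546822985
centre plate [ 0.50014836 -0.1543654 ]
[[ 0.442  -0.1375  0.065 ]
 [ 0.4594 -0.1962  0.065 ]]
[[ 0.5514 -0.1092  0.035 ]
 [ 0.567  -0.1679  0.035 ]]
[[ 0.4474 -0.1378  0.067 ]
 [ 0.4643 -0.1942  0.067 ]]
head [[0.5908 0.2565 0.012 ]
 [0.6087 0.2164 0.012 ]
 [0.522  0.1743 0.012 ]
 [0.4795 0.261  0.012 ]] [0.54410039 0.23871287 0.012     ]
[[0.5721 0.3064 0.012 ]
 [0.6158 0.2138 0.012 ]
 [0.5282 0.1724 0.012 ]
 [0.4844 0.2638 0.012 ]] [0.55012533 0.23913441 0.012     ]
```

Emit:
send_rows --plan '[[[1, 0.5, 0.9, 0, 0], [1, 0.5, 0.9, 0, 0], [1, 0.5, 0.9, 0, 0], [1, 0.5, 0.9, 0, 0], [1, 0.5, 0.9, 0, 0]]]'

```text
t: 0.77
tool_pos: [0.2791, -0.5078, 0.2295]
orientation: [3.104, 0.474, -0.007]
wrist_force: [0.3, -0.2, 0.2]
finger_gap: 0.297
```

Emit:
send_rows --plan '[[[1, 0.5, 0.9, 0, 0], [1, 0.5, 0.9, 0, 0], [1, 0.5, 0.9, 0, 0], [1, 0.5, 0.9, 0, 0], [1, 0.5, 0.9, 0, 0]]]'

```text
t: 1.18
tool_pos: [0.3564, -0.3659, 0.2302]
orientation: [3.102, 0.472, -0.005]
wrist_force: [1.3, -0.6, 0.1]
finger_gap: 0.002
```

Emit:
send_rows --plan '[[[1, 0.55, 0.9, -0.3, 0], [1, 0.55, 0.9, -0.5, 0], [1, 0.55, 0.9, -0.5, 0], [1, 0.55, 0.9, -0.5, 0], [1, 0.5, 0.9, -0.5, 0]]]'

```text
t: 1.6
tool_pos: [0.4423, -0.2255, 0.1637]
orientation: [3.096, 0.468, 0.008]
wrist_force: [0.8, -0.5, 0.4]
finger_gap: 0.006
```

Emit:
send_rows --plan '[[[1, 0.5, 0.8, -0.3, 0], [1, 0.4, 0.6, 0, 0], [1, 0, 0, 0, 0]]]'

```text
t: 1.85
tool_pos: [0.4725, -0.1739, 0.1517]
orientation: [3.098, 0.482, 0.007]
wrist_force: [0.1, 0.4, -0.1]
finger_gap: -0.001
```

Emit:
send_rows --plan '[[[1, 0.15, 0.45, -0.8, 0], [1, 0, 0, -0.8, 0], [1, 0, 0, -0.5, 0], [1, 0, 0, 0, 0]]]'

```text
t: 2.18
tool_pos: [0.4798, -0.1587, 0.0883]
orientation: [3.095, 0.489, 0.015]
wrist_force: [-0.2, 0.0, 0.2]
finger_gap: -0.002
```

```bash
python3 - <<'E'
from h import *
s=state();print(s["tool_pos"],s["wrist_force"])
a=[get_image(n) for n in("scene","wrist")]
cv2.imwrite("pics/a1.png",np.hstack([cv2.resize(a[0]["image"][150:350,180:400],(440,400)),cv2.resize(a[1]["image"],(360,400))])[:,:,::-1])
E
```

```text
[ 0.47976944 -0.15872351  0.08825368] [-0.21919931  0.02276883  0.21019607]
```

View pics/a1.png

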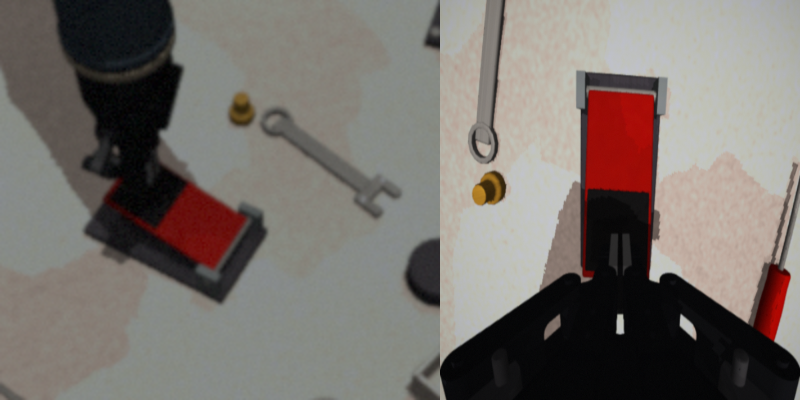

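The fingers stand above the black pad, centred across it (wrist panel about 620,250). Pressing down now.

Emit:
send_rows --plan '[[[1, 0, 0, -0.6, 0], [1, 0, 0, -0.4, 0], [1, -0.05, 0, -0.3, 0], [1, -0.05, 0, -0.3, 0]]]'

```text
t: 2.62
tool_pos: [0.4805, -0.1631, 0.0474]
orientation: [3.089, 0.48, 0.032]
wrist_force: [-4.7, 0.9, 7.7]
finger_gap: -0.001
```

Emit:
send_rows --plan '[[[1, -0.1, 0, -0.3, 0], [1, -0.05, 0, -0.25, 0], [1, 0, 0, -0.15, 0]]]'

```text
t: 2.87
tool_pos: [0.4788, -0.1639, 0.034]
orientation: [3.086, 0.477, 0.047]
wrist_force: [-27.1, 13.7, 111.6]
finger_gap: 0.002
```

Emit:
send_rows --plan '[[[1, 0, 0, 0.08, 0]]]'

```text
t: 2.95
tool_pos: [0.479, -0.1637, 0.0394]
orientation: [3.085, 0.477, 0.051]
wrist_force: [-1.9, 3.2, 6.5]
finger_gap: 0.002
```

Emit:
send_rows --plan '[[[1, 0, 0, -0.06, 0], [1, 0, 0, 0, 0]]]'

```text
t: 3.12
tool_pos: [0.4797, -0.1639, 0.0421]
orientation: [3.084, 0.476, 0.058]
wrist_force: [-1.3, 3.5, 7.4]
finger_gap: -0.0
```

Emit:
send_rows --plan '[[[1, 0, 0, -0.12, 0]]]'

```text
t: 3.2
tool_pos: [0.4798, -0.1641, 0.0404]
orientation: [3.083, 0.475, 0.06]
wrist_force: [-4.0, 2.2, 8.5]
finger_gap: -0.001
```

Emit:
send_rows --plan '[[[1, 0, 0, -0.1, 0]]]'

```text
t: 3.28
tool_pos: [0.4795, -0.1642, 0.0386]
orientation: [3.083, 0.475, 0.061]
wrist_force: [-3.4, 3.2, 8.0]
finger_gap: 0.002
```

Emit:
send_rows --plan '[[[1, 0, 0, -0.1, 0]]]'

```text
t: 3.37
tool_pos: [0.4793, -0.1642, 0.0369]
orientation: [3.083, 0.474, 0.062]
wrist_force: [-4.4, 4.3, 17.0]
finger_gap: -0.001
```

Emit:
send_rows --plan '[[[1, 0, 0, -0.07, 0]]]'

```text
t: 3.45
tool_pos: [0.4793, -0.1642, 0.0364]
orientation: [3.082, 0.474, 0.064]
wrist_force: [-6.2, 4.6, 30.6]
finger_gap: -0.001
```

Emit:
send_rows --plan '[[[1, 0, 0, -0.04, 0]]]'

```text
t: 3.53
tool_pos: [0.4793, -0.1642, 0.037]
orientation: [3.082, 0.473, 0.066]
wrist_force: [-4.3, 4.3, 15.4]
finger_gap: 0.003
```

Emit:
send_rows --plan '[[[1, 0, 0, -0.03, 0]]]'

```text
t: 3.62
tool_pos: [0.4794, -0.1642, 0.0375]
orientation: [3.082, 0.473, 0.067]
wrist_force: [-1.8, 3.9, 8.4]
finger_gap: -0.002
```

Emit:
send_rows --plan '[[[1, 0, 0, -0.03, 0]]]'

```text
t: 3.7
tool_pos: [0.4794, -0.1642, 0.038]
orientation: [3.082, 0.473, 0.069]
wrist_force: [-2.9, 3.1, 8.5]
finger_gap: -0.001
```

Emit:
send_rows --plan '[[[1, 0, 0, -0.03, 0]]]'

```text
t: 3.78
tool_pos: [0.4795, -0.1642, 0.0384]
orientation: [3.081, 0.472, 0.071]
wrist_force: [-3.1, 2.8, 7.5]
finger_gap: 0.004
```

Emit:
send_rows --plan '[[[1, 0, 0, -0.1, 0], [1, 0, 0, -0.07, 0]]]'

```text
t: 3.95
tool_pos: [0.4793, -0.1642, 0.0364]
orientation: [3.081, 0.471, 0.073]
wrist_force: [-8.1, 5.0, 30.5]
finger_gap: 0.004
```

Emit:
send_rows --plan '[[[1, 0, 0, -0.06, 0], [1, 0, 0, -0.06, 0], [1, 0, 0, -0.06, 0]]]'

```text
t: 4.2
tool_pos: [0.4793, -0.1642, 0.0369]
orientation: [3.08, 0.47, 0.079]
wrist_force: [-5.0, 3.9, 19.0]
finger_gap: -0.002
```

Held at the stop over 0.25 s. Now release.

Emit:
send_rows --plan '[[[1, 0, 0, 0.3, 0], [1, 0, 0, 0.6, 0], [1, 0, 0, 0.8, 0], [1, 0, 0, 0.8, 0], [1, 0, 0, 0.8, 0]]]'

```text
t: 4.62
tool_pos: [0.4801, -0.1652, 0.1412]
orientation: [3.079, 0.468, 0.085]
wrist_force: [0.6, 0.3, -1.0]
finger_gap: 0.003
```

```bash
python3 - <<'E'
from h import *
s=state();print(s["t"],s["tool_pos"],s["orientation"],s["wrist_force"],s["joints"])
M=R.from_rotvec(s["orientation"]).as_matrix();print(M.round(3))
a=[get_image(n) for n in("scene","wrist")]
cv2.imwrite("pics/a2.png",np.hstack([cv2.resize(a[0]["image"][150:350,180:400],(440,400)),cv2.resize(a[1]["image"],(360,400))])[:,:,::-1])
E
```

```text
4.6167 [ 0.48014489 -0.16521647  0.14115303] [3.07880595 0.46821023 0.08461045] [ 0.56958862  0.27593411 -0.99814204] [ 0.28656657  0.41328302 -0.0696657   2.04066825  0.05526858  0.62907627
 -1.08909332]
[[ 0.953  0.296  0.058]
 [ 0.298 -0.954 -0.018]
 [ 0.05   0.034 -0.998]]
```

View pics/a2.png

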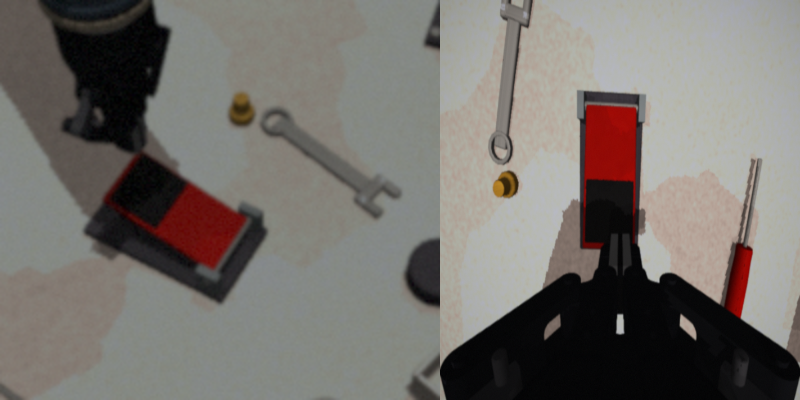

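Emit:
send_rows --plan '[[[0, 0, 0.2, 0.9, 0.12], [0, 0.1, 0.5, 0.9, 0.12], [0, 0.15, 0.9, 0.9, 0.12], [0, 0.15, 0.95, 0.6, 0.12], [0, 0.15, 0.95, 0, 0.12]]]'

```text
t: 5.13
tool_pos: [0.4966, -0.0659, 0.2492]
orientation: [2.806, 1.37, 0.104]
wrist_force: [1.2, 0.1, -0.6]
finger_gap: 0.709
```

Emit:
send_rows --plan '[[[0, 0.15, 0.95, 0, 0.12], [0, 0.15, 0.95, 0, 0.12], [0, 0.15, 0.95, 0, 0.12], [0, 0.15, 0.95, 0, 0.12], [0, 0.15, 0.95, 0, 0.12]]]'

```text
t: 5.55
tool_pos: [0.5198, 0.0804, 0.2535]
orientation: [2.259, 2.176, 0.119]
wrist_force: [-0.7, -1.2, -0.2]
finger_gap: 1.003
```

Emit:
send_rows --plan '[[[0, 0.15, 0.95, 0, 0.12], [0, 0.15, 0.95, 0, 0.12], [0, 0.15, 0.8, 0, 0.12], [0, 0, 0, 0, 0.12], [0, 0, 0, 0, 0.12]]]'

```text
t: 5.97
tool_pos: [0.5331, 0.1712, 0.255]
orientation: [-1.469, -2.752, -0.122]
wrist_force: [0.6, -0.5, -0.0]
finger_gap: 0.997
```

```bash
cat > st.py <<'E'
from h import *
s=state();M=R.from_rotvec(s["orientation"]).as_matrix()
print(round(s["t"],2),s["tool_pos"].round(4),'q7',s["joints"][6].round(3),'yaw x',np.degrees(np.arctan2(M[1,0],M[0,0])).round(1),'tilt',M[:2,2].round(3),'F',s["wrist_force"].round(1),'M',s["moment"].round(2),'gap',round(s["finger_gap"],3))
E
python3 st.py
```

```text
5.97 [0.5331 0.1712 0.255 ] q7 -0.016 yaw x 123.9 tilt [0.019 0.078] F [ 0.6 -0.5 -0. ] M [-0.09 -0.01  0.04] gap 0.997
```

Emit:
send_rows --plan '[[[0, 0, 0.6, 0, 0.12], [0, 0, 0.6, 0, 0.12], [0, 0, 0, 0, 0.12], [0, 0, 0, 0, 0.12], [0, 0, 0, 0, 0.12]]]'

```text
t: 6.38
tool_pos: [0.5332, 0.2074, 0.2552]
orientation: [-0.555, -3.049, -0.107]
wrist_force: [0.2, -0.1, 0.2]
finger_gap: 0.998
```

```bash
python3 st.py
```

```text
6.38 [0.5332 0.2074 0.2552] q7 0.464 yaw x 159.5 tilt [-0.028  0.075] F [ 0.2 -0.1  0.2] M [-0.08 -0.    0.02] gap 0.998
```

Emit:
send_rows --plan '[[[0, 0, 0.2, 0, 0.12], [0, 0, 0, 0, 0.12], [0, 0, 0, 0, 0.12], [0, 0, 0, 0, 0.12], [0, 0, 0, 0, 0.12]]]'

```text
t: 6.8
tool_pos: [0.5341, 0.2104, 0.2551]
orientation: [0.404, -3.056, -0.079]
wrist_force: [0.5, -0.0, 0.1]
finger_gap: 0.999
```

```bash
python3 st.py
```

```text
6.8 [0.5341 0.2104 0.2551] q7 0.978 yaw x -164.8 tilt [-0.064  0.043] F [ 0.5 -0.   0.1] M [-0.06 -0.04 -0.02] gap 0.999
```

Emit:
send_rows --plan '[[[0, 0.2, 0.6, 0, 0.12], [0, 0.2, 0.4, 0, 0.12], [0, 0, 0, 0, 0.12], [0, 0, 0, 0, 0.12], [0, 0, 0, 0, 0.12]]]'

```text
t: 7.22
tool_pos: [0.5482, 0.2374, 0.2545]
orientation: [1.315, -2.776, -0.043]
wrist_force: [0.6, 0.9, 0.1]
finger_gap: 0.994
```

Emit:
send_rows --plan '[[[0, 0, 0, 0, 0.12], [0, 0, 0, 0, 0.12], [0, 0, 0, 0, 0.12], [0, 0, 0, 0, 0], [0, 0, 0, 0, 0]]]'

```text
t: 7.63
tool_pos: [0.5492, 0.2351, 0.2534]
orientation: [1.809, -2.476, -0.021]
wrist_force: [-0.3, -0.5, 0.2]
finger_gap: 0.996
```

```bash
python3 st.py; python3 - <<'E'
from h import *
s=state();d=get_image("wrist");cv2.imwrite("pics/w3.png",d["image"][:,:,::-1])
print(proj(d,[[.545,.241,.145]],s))
E
```

```text
7.63 [0.5492 0.2351 0.2534] q7 1.766 yaw x -107.6 tilt [-0.069 -0.033] F [-0.3 -0.5  0.2] M [ 0.02 -0.02  0.  ] gap 0.996
[[318.49833279 251.27917812]]
```

View pics/w3.png

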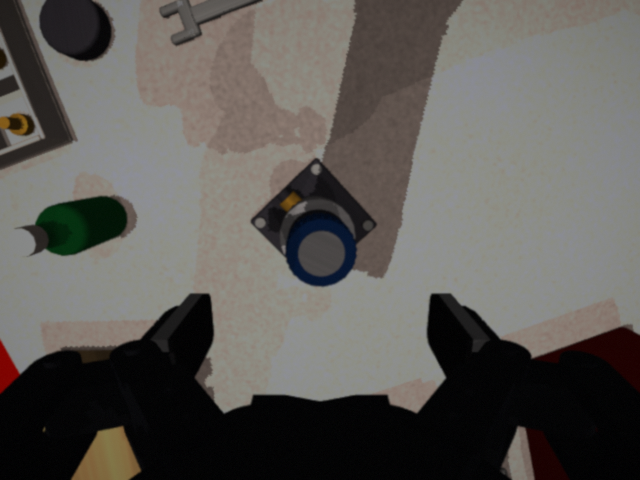

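```bash
python3 - <<'E'
from h import *
s=state();d=get_image("wrist")
for z in(.145,):print(onz(d,[[321,251]],z,s))
hsv=cv2.cvtColor(cv2.GaussianBlur(d["image"],(3,3),0),cv2.COLOR_RGB2HSV)
m=cv2.inRange(hsv,(100,120,40),(128,255,255));cs,h=cv2.findContours(m,cv2.RETR_CCOMP,cv2.CHAIN_APPROX_NONE)
for c in cs:
    if len(c)>40: e=cv2.fitEllipse(c);print(e,onz(d,[e[0]],.145,s))
E
```

```text
[[0.54328602 0.2412339  0.145     ]]
((321.7490539550781, 252.1674346923828), (64.17223358154297, 66.8597412109375), 57.93286895751953) [[0.54303761 0.24223451 0.145     ]]
((321.2123107910156, 253.36187744140625), (47.819557189941406, 49.12744903564453), 76.96297454833984) [[0.54367779 0.2429581  0.145     ]]
```

Emit:
send_rows --plan '[[[0, -0.2, 0.2, -0.7, 0], [0, 0, 0, -0.9, 0], [0, 0, 0, -0.9, 0], [0, 0, 0, -0.4, 0], [0, 0, 0, 0, 0]]]'

```text
t: 8.15
tool_pos: [0.5442, 0.2406, 0.1657]
orientation: [1.789, -2.496, -0.017]
wrist_force: [0.4, -0.5, 0.3]
finger_gap: 0.999
```

```bash
python3 st.py; python3 - <<'E'
from h import *
s=state();d=get_image("wrist");cv2.imwrite("pics/w4.png",d["image"][:,:,::-1])
E
```

```text
8.15 [0.5442 0.2406 0.1657] q7 1.665 yaw x -108.7 tilt [-0.064 -0.032] F [ 0.4 -0.5  0.3] M [ 0.05 -0.05 -0.03] gap 0.999
```

View pics/w4.png

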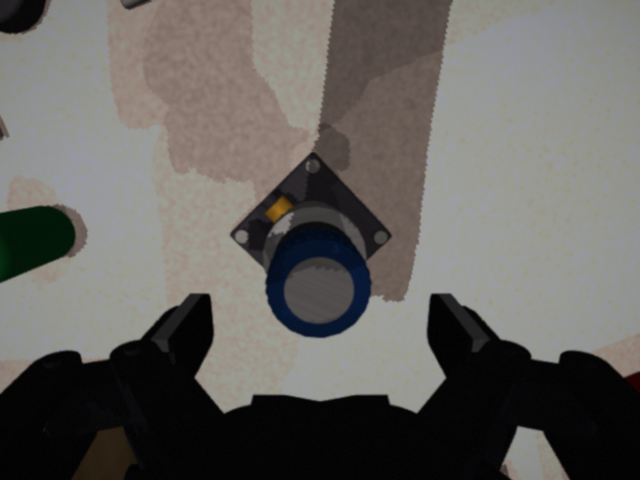

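Emit:
send_rows --plan '[[[0, 0, 0, -0.6, 0], [0, 0, 0, -0.7, 0], [0, 0, 0.1, -0.4, 0], [0, 0, 0, 0, 0]]]'

```text
t: 8.53
tool_pos: [0.5471, 0.2459, 0.1203]
orientation: [1.787, -2.508, -0.016]
wrist_force: [0.6, 0.1, 0.7]
finger_gap: 1.001
```

```bash
python3 st.py; python3 - <<'E'
from h import *
s=state();d=get_image("wrist");cv2.imwrite("pics/w5.png",d["image"][:,:,::-1])
E
```

```text
8.53 [0.5471 0.2459 0.1203] q7 1.614 yaw x -109.0 tilt [-0.056 -0.028] F [0.6 0.1 0.7] M [-0.01 -0.1   0.01] gap 1.001
```

View pics/w5.png

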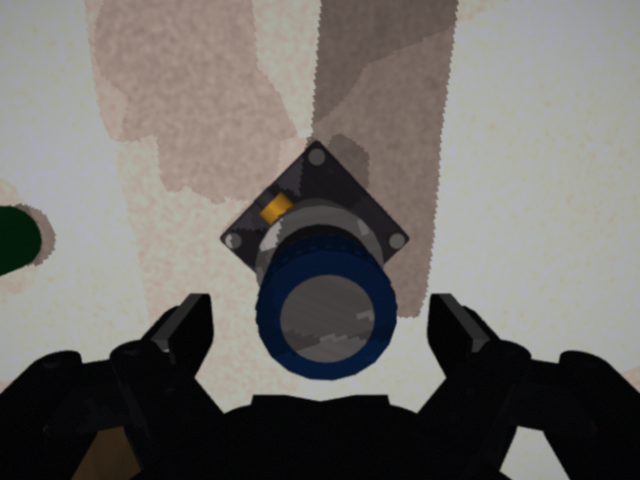

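Emit:
send_rows --plan '[[[0, -0.2, -0.2, -0.3, 0], [0, 0, 0, -0.05, 0], [0, 0, 0, 0, 0]]]'

```text
t: 8.83
tool_pos: [0.543, 0.242, 0.115]
orientation: [1.789, -2.514, -0.016]
wrist_force: [0.5, 0.2, 0.1]
finger_gap: 0.995
```

```bash
python3 st.py
```

```text
8.83 [0.543 0.242 0.115] q7 1.603 yaw x -109.1 tilt [-0.052 -0.024] F [0.5 0.2 0.1] M [ 0.07 -0.1   0.03] gap 0.995
```

Emit:
send_rows --plan '[[[1, 0, 0, -0.05, 0], [1, 0, 0, 0, 0], [1, 0, 0, 0, 0], [1, 0, 0, 0, 0], [1, 0, 0, 0, 0]]]'

```text
t: 9.25
tool_pos: [0.5449, 0.2437, 0.1172]
orientation: [1.791, -2.518, -0.015]
wrist_force: [0.5, -0.0, -2.4]
finger_gap: 0.587
```

```bash
python3 st.py
```

```text
9.25 [0.5449 0.2437 0.1172] q7 1.603 yaw x -109.1 tilt [-0.047 -0.022] F [ 0.5 -0.  -2.4] M [ 0.02 -0.07 -0.02] gap 0.587
```

Emit:
send_rows --plan '[[[1, -0.02, -0.02, -0.08, 0], [1, -0.02, -0.02, -0.08, 0], [1, -0.02, -0.02, -0.08, 0]]]'

```text
t: 9.5
tool_pos: [0.545, 0.2441, 0.1164]
orientation: [1.794, -2.525, -0.011]
wrist_force: [-3.9, -5.1, 25.1]
finger_gap: 0.594
```

```bash
python3 st.py
```

```text
9.5 [0.545  0.2441 0.1164] q7 1.596 yaw x -109.2 tilt [-0.04 -0.02] F [-3.9 -5.1 25.1] M [-1.38  1.02  0.  ] gap 0.594
```

Emit:
send_rows --plan '[[[1, -0.02, -0.02, -0.05, 0], [1, -0.02, -0.02, -0.05, 0], [1, -0.02, -0.02, -0.05, 0], [1, -0.02, -0.02, -0.05, 0], [1, -0.02, -0.02, -0.05, 0]]]'

```text
t: 9.92
tool_pos: [0.5448, 0.244, 0.1166]
orientation: [1.799, -2.535, -0.007]
wrist_force: [-0.4, -1.1, 14.1]
finger_gap: 0.594
```

```bash
python3 st.py
```

```text
9.92 [0.5448 0.244  0.1166] q7 1.588 yaw x -109.2 tilt [-0.03  -0.016] F [-0.4 -1.1 14.1] M [-0.57  0.36 -0.04] gap 0.594
```

Emit:
send_rows --plan '[[[1, -0.02, -0.02, -0.05, 0], [1, -0.02, -0.02, -0.05, 0], [1, -0.02, -0.02, -0.05, 0], [1, -0.02, -0.02, -0.05, 0], [1, -0.02, -0.02, -0.05, 0]]]'

```text
t: 10.33
tool_pos: [0.5447, 0.2441, 0.1167]
orientation: [1.804, -2.545, -0.003]
wrist_force: [-0.6, -1.6, 13.4]
finger_gap: 0.588
```

Emit:
send_rows --plan '[[[1, -0.02, -0.02, -0.05, 0], [1, -0.02, -0.02, -0.05, 0], [1, -0.02, -0.02, -0.05, 0], [1, -0.02, -0.02, -0.04, 0]]]'

```text
t: 10.67
tool_pos: [0.5447, 0.244, 0.1169]
orientation: [1.808, -2.552, 0.001]
wrist_force: [0.2, -1.1, 8.9]
finger_gap: 0.592
```

```bash
python3 st.py
```

```text
10.67 [0.5447 0.244  0.1169] q7 1.573 yaw x -109.4 tilt [-0.011 -0.008] F [ 0.2 -1.1  8.9] M [-0.49  0.29  0.03] gap 0.592
```

Emit:
send_rows --plan '[[[1, -0.02, -0.02, -0.04, -0.1], [1, -0.02, -0.02, -0.04, -0.1], [1, -0.02, -0.02, -0.04, -0.1], [1, -0.02, -0.02, -0.04, -0.08]]]'

```text
t: 11.0
tool_pos: [0.5453, 0.2433, 0.1169]
orientation: [1.277, -2.865, -0.001]
wrist_force: [-0.9, -0.6, 9.2]
finger_gap: 0.589
```

```bash
python3 st.py
```

```text
11.0 [0.5453 0.2433 0.1169] q7 1.234 yaw x -131.9 tilt [-0.005 -0.001] F [-0.9 -0.6  9.2] M [-0.45  0.4   0.13] gap 0.589
```

Emit:
send_rows --plan '[[[1, -0.02, -0.02, -0.04, -0.06], [1, -0.02, -0.02, -0.04, -0.06], [1, -0.02, -0.02, -0.04, -0.06]]]'

```text
t: 11.25
tool_pos: [0.5449, 0.2427, 0.1167]
orientation: [-0.999, 2.978, 0.001]
wrist_force: [-2.2, -2.1, 8.7]
finger_gap: 0.591
```

Emit:
send_rows --plan '[[[1, -0.02, -0.01, -0.04, -0.06], [1, -0.02, -0.01, -0.04, -0.06], [1, -0.02, -0.01, -0.04, -0.06]]]'

```text
t: 11.5
tool_pos: [0.5434, 0.2423, 0.1148]
orientation: [-0.713, 3.057, 0.001]
wrist_force: [0.9, 0.7, 1.5]
finger_gap: 0.593
```

```bash
python3 st.py
```

```text
11.5 [0.5434 0.2423 0.1148] q7 0.903 yaw x -153.7 tilt [0.003 0.001] F [0.9 0.7 1.5] M [ 0.14 -0.08  0.03] gap 0.593
```

It dropped about 2 mm at roughly 42 degrees of turn: the edge of the window. A little more turn towards its middle, then push.

Emit:
send_rows --plan '[[[1, 0, 0, -0.05, -0.06], [1, 0, 0, -0.08, -0.03], [1, 0, 0, -0.1, 0]]]'

```text
t: 11.75
tool_pos: [0.5434, 0.2427, 0.109]
orientation: [-0.562, 3.086, 0.001]
wrist_force: [-0.4, -1.6, 6.3]
finger_gap: 0.592
```

```bash
python3 st.py
```

```text
11.75 [0.5434 0.2427 0.109 ] q7 0.813 yaw x -159.3 tilt [0.004 0.001] F [-0.4 -1.6  6.3] M [-0.4   0.33  0.01] gap 0.592
```

Emit:
send_rows --plan '[[[1, -0.02, -0.02, -0.1, 0], [1, -0.02, -0.02, -0.1, 0]]]'

```text
t: 11.92
tool_pos: [0.5446, 0.2433, 0.1066]
orientation: [-0.563, 3.079, 0.002]
wrist_force: [-0.6, -2.5, 25.8]
finger_gap: 0.594
```

Emit:
send_rows --plan '[[[1, -0.02, -0.02, -0.08, 0]]]'

```text
t: 12.0
tool_pos: [0.5449, 0.2435, 0.1064]
orientation: [-0.563, 3.076, 0.003]
wrist_force: [-6.0, -5.6, 26.5]
finger_gap: 0.591
```

Emit:
send_rows --plan '[[[1, -0.02, -0.02, -0.08, 0]]]'

```text
t: 12.08
tool_pos: [0.5449, 0.2435, 0.1064]
orientation: [-0.564, 3.073, 0.003]
wrist_force: [-6.1, -4.6, 29.4]
finger_gap: 0.592
```

```bash
python3 st.py; python3 - <<'E'
from h import *
a=get_image("scene")["image"];b=get_image("wrist")["image"];c=get_image("top")["image"]
cv2.imwrite("pics/f.png",np.hstack([cv2.resize(a[70:200,360:480],(370,400)),cv2.resize(a[200:320,200:330],(390,400))])[:,:,::-1])
E
python3 st.py
```

```text
12.08 [0.5449 0.2435 0.1064] q7 0.803 yaw x -159.2 tilt [0.017 0.005] F [-6.1 -4.6 29.4] M [-1.18  1.59  0.  ] gap 0.592
12.23 [0.5449 0.2435 0.1064] q7 0.803 yaw x -159.2 tilt [0.017 0.005] F [-4.4 -5.6 26. ] M [-0.97  1.37  0.05] gap 0.592
```

View pics/f.png

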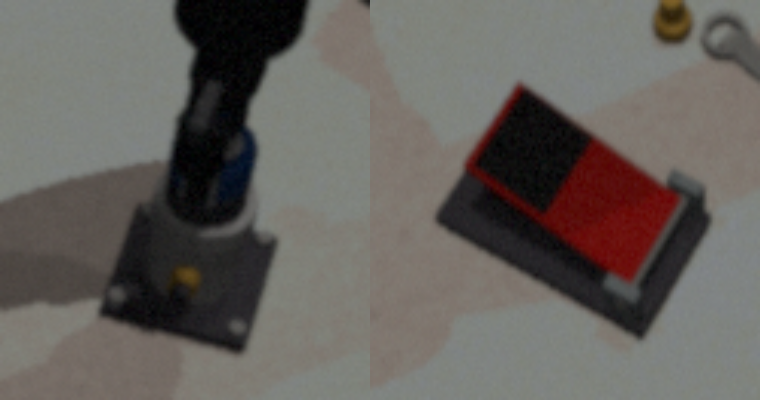

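There is no red band below the collar (left panel, about 215,220), the pedal is up (right panel), and the push holds steady at about 26 N.

```bash
python3 -c "
from plant import job_done
print(job_done())"; python3 st.py
```

```text
the job is handed in; nothing more can be done
None
the job is handed in; nothing more can be done
```

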